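# Post the dried-up yellow paint pot through the waste box's sprung flap

### The arm

A 6-joint arm with a two-finger parallel gripper is mounted at the origin on the work surface. World frame = base frame: x ahead of the robot, y to its left, z up, the work surface at z = 0. Lengths are in m, angles in rad, forces in N, time in s.
With the tool pointing down it reaches from about 0.4 to 0.825 m from the base axis. Payload 7 kg.
Tool frame: the origin (TCP) lies between the finger pads; the fingertips stand 22 mm ahead of it and the grasp point (between the pads) lies 3 mm ahead of it (arm.tip_reach is the distance from the TCP to the fingertips, in m); z points along the fingers, y is the line along which they close (so a half turn about z gives the same grasp; the last joint's range is limited). The gripper opens to 88 mm and grips with 3 to 60 N. Pads are 19 mm wide; open, the fingers measure 130 mm over their backs; the gripper's body (78 mm by 193 mm) begins 47 mm behind the grasp point.
Start: joints at [1.634, 0.359, 0.012, 0, -1.224, -0.288], TCP at [0.15, 0.658, 0.249] pointing down, gripper open.
Joint ranges: [-3.07, 3.07], [-1.43, 2.12], [-1.02, 1.25], [-3.03, 1.67], [-3.05, -0], [-3.03, 3.03]. Speed limits (rad/s): [2.39, 2.39, 3.01, 3.14, 3.14, 3.14].

### API

Orientations are given as [roll, pitch, yaw] about the fixed x, y, z axes, in that order (R = Rz(yaw) Ry(pitch) Rx(roll)).
In Python, from station import arm, viewer gives the robot as it stands. The module is installed in compiled form; this text tells all that it offers.
- The arm moves only by the tool apply_moves, never from a script. Its argument "commands" is a list that holds one entry, the list of rows, each a list of 5 numbers: the closure, from -1 (fully open) to 1 (shut), then the shift along the world's x, y, z as a fraction of full scale, then the turn about the world's z as a fraction of full scale. In form: [[[fingers, tx, ty, tz, yaw], ...]]. A call has 1 to 12 rows; each row shifts and turns the commanded pose from where the row before left it; what a row does not reach is not made up. Full scale, the value 1, is 20 cm for a shift and pi rad for a turn. A row lasts 1/10 s, in which the tool goes at most 50 mm and 8.59 degrees, less where a joint would pass 70% of its speed; a pose out of reach is approached as far as the arm can. A call with a number of a shift or a turn outside -1 to 1 is refused whole. A call with a gripper value outside its range is refused whole. The fingers move at their own pace and stop on an object; "force" is the grip in N (left out, the last holds). Time passes only in rows, so rows that do not move let the fingers close. It gives the time, the measured TCP pose, the force, the opening and the grip force at its end, in the units of the state.
- arm.get_state(): the state, without advancing time (a new reading comes with each control period).
- viewer.grab_frame(name): name is "side" or "top"; returns a dict with "image" (384x512x3 uint8, blue, green, red), "mtx" (3x3 intrinsics, pixels), "rvec" (rotation vector, rad) and "tvec" (3), from world to camera coordinates, as OpenCV has them. Camera axes: x right, y down, z forward; pixel columns grow to the right and rows downward; lengths in m; the calibration is good to about 2 mm. A picture is of the moment at which its call begins. There is no depth.
- arm.job_done(): hands the job in; it is judged then, once.
The state is a dict: "t": time; "q": joint angles; "qd": joint speeds; "joint_efforts": joint torques, N m; "eef_pos": TCP position; "ee_rot": TCP orientation; "force": force on the tool from outside, world axes, zero at the start; "moment": the same for the moment, N m; "width": finger opening in m; "gripper_force": force on a finger pad.
Only numpy, scipy, OpenCV 4.12 (cv2) and the standard library are available. Lean on these libraries where they do the work, as an engineer would, in place of code of your own. Each camera call takes 0.05 s, during which the arm holds its last target. There are 200 camera calls.

### The job

The paint in the yellow-lidded pot has dried up: throw it away through the red sprung flap in the top of the grey waste box. Keep hold of the pot while you push the flap open with it, so that it is lowered and not dropped onto the flap, then let it go so that it falls in and the flap shuts behind it. The green-lidded pot is still good: leave it standing where it is.

Things in the scene. Friction and masses are not known exactly. Their poses are not given: they have to be found in the camera images.
- yellow_pot_center (a point): centre (half-way up) of the yellow pot: an upright closed round plastic paint pot, white with a yellow band and yellow lid, straight-sided, 46 mm in diameter, 90 mm tall, about 0.16 kg, standing loose on the table; z axis up its own axis. Its yaw has no meaning
- green_pot_center (a point): centre (half-way up) of the green pot, the same as the yellow one in shape and size but with a green band and green lid; it must be left alone
- mouth (a point): centre of the square opening, 74 x 74 mm with a thin white border, in the middle of the level top of the grey steel waste box, at the height of its top face (190 mm above the table); z up, x and y along the box's sides. The box is fixed, closed, empty, 180 x 180 x 190 mm outside, walls, top and floor 4 mm; the pot can stand inside under the shut flap
- flap (a joint): angle (rad) of the red flap, 70 x 70 x 3 mm, closing the mouth 1 mm below the top face: 0 shut and level, grows as it is pushed down into the box, at most 1.5. Hinged on the mouth's edge at the point's -x side. A weak spring shuts it; under 0.5 N on its free half opens it and it hardly presses on a passing pot. A pot in mid-mouth, its foot 40 mm below the top face, opens it to about 1.3
There are look-alikes about, which are no part of the job. What is shaped like the part that bears yellow_pot_center but blue or purple is not meant.

How it is judged:
By the outcome, as a careful person would: the job done as asked, in the order asked, and still so for the second after the job is handed in, with the robot touching nothing.
It also fails if it takes over 38 s, if anything falls off the work surface, if the arm or the gripper's body presses on something with over 40 N, if the wrist force passes 120 N, or if a joint passes its speed limit or range.

## Working session

There is one attempt and no reset: what is moved stays moved. The work goes in short steps, Python scripts to look and compute and a tool call to move; the robot and the scene stay as the last step left them, time stands still between calls to the robot, and variables do not carry over. Pictures are saved under pics/ and viewed, at most 10 in all, crops included, and the job is handed in when it is done.

Besides the shell and the picture viewer there is one more tool, called after "Emit:" in YAML: its name, and indented under it one key for each argument. apply_moves: Moves the arm, as the interface text tells. Shift numbers are shares of 20 cm and turn numbers shares of pi rad, none past 1 either way. Its arguments: {"type":"object","properties":{"commands":{"type":"array","items":{"type":"array","items":{"type":"array","items":{"type":"number"}}}},"force":{"type":"number"}},"required":["commands"]}

```bash
mkdir -p pics
cat > h.py <<'E'
import cv2, numpy as np
from station import arm, viewer
def grab(n,save=None):
    f=viewer.grab_frame(n)
    if save: cv2.imwrite(f'pics/{save}.png',f['image'])
    return f
def ray(f,uv):
    R=cv2.Rodrigues(np.array(f['rvec'],float))[0]; t=np.array(f['tvec'],float).ravel()
    d=R.T@np.linalg.inv(np.array(f['mtx']))@np.array([uv[0],uv[1],1.0]); return -R.T@t,d
def plane(f,uv,z):
    c,d=ray(f,uv); return c+d*(z-c[2])/d[2]
def proj(f,p):
    return cv2.projectPoints(np.array([p],float),np.array(f['rvec'],float),np.array(f['tvec'],float),np.array(f['mtx'],float),None)[0].ravel()
E
python3 - <<'E'
from h import *
a=grab('top','top0');b=grab('side','side0')
print(ray(a,(256,192)),ray(b,(256,192)));s=arm.get_state();print(s['eef_pos'],s['ee_rot'],s['t'],s['width'])
E
```

```text
(array([4.62181994e-01, 3.77202434e-04, 1.01877171e+00]), array([ 0.09785264, -0.00837021, -0.9952382 ])) (array([ 0.32506411, -0.76441002,  1.0260172 ]), array([ 0.19537653,  0.63099329, -0.75084666]))
[0.1503907  0.65762523 0.24774351] [ 3.14015072e+00 -1.59818166e-04 -2.24892692e-01] 0.1 0.08767263672786635
```

View pics/top0.png

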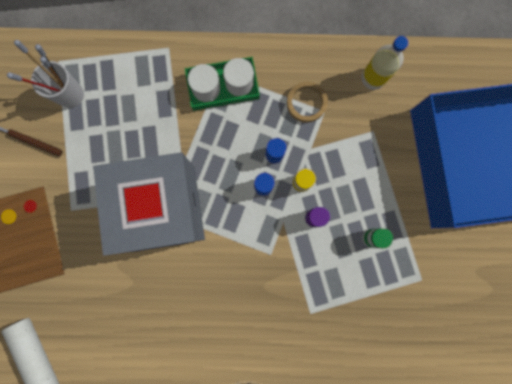

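View pics/side0.png

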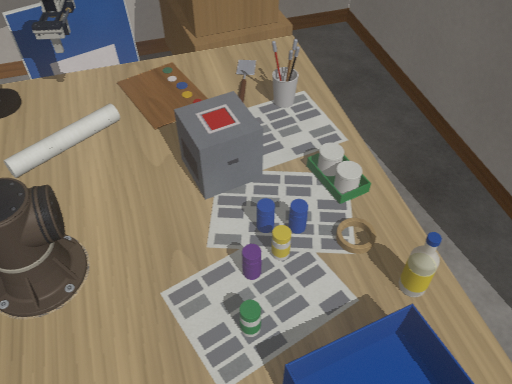

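Top view: candidates for the yellow pot are the yellow lid at (306,179), the paint dab on the palette at (9,216), the bottle label at (378,75), and blue (276,150), (264,184) and purple (318,216) pots. The green pot is at (380,238) and the flap at (143,202). I choose (306,179), which is (282,241) in the side view.

Run:
```python
from h import *
a=grab('top');b=grab('side')
h=lambda f:cv2.cvtColor(f['image'],cv2.COLOR_BGR2HSV)
def blobs(f,lo,hi,box):
    m=cv2.inRange(h(f),lo,hi);k=np.zeros_like(m);x0,y0,x1,y1=box;k[y0:y1,x0:x1]=m[y0:y1,x0:x1]
    return [c for c in cv2.findContours(k,0,1)[0] if cv2.contourArea(c)>40]
for n,lo,hi in [('yel',(20,120,80),(35,255,255)),('grn',(45,100,40),(85,255,255)),('blue',(105,120,60),(128,255,255)),('pur',(130,80,40),(165,255,255))]:
    for c in blobs(a,lo,hi,(250,135,400,260)):
        (u,v),r=cv2.minEnclosingCircle(c); print(n,np.round((u,v,r),1),plane(a,(u,v),.09).round(4))
for f,box in((a,(90,150,205,255)),(b,(170,90,270,200))):
    m=cv2.inRange(h(f),(0,150,80),(8,255,255))|cv2.inRange(h(f),(172,150,80),(180,255,255));x0,y0,x1,y1=box
    k=np.zeros_like(m);k[y0:y1,x0:x1]=m[y0:y1,x0:x1]
    c=max(cv2.findContours(k,0,1)[0],key=cv2.contourArea)
    bp=cv2.approxPolyDP(c,0.06*cv2.arcLength(c,True),True)[:,0]
    P=np.array([plane(f,p,.188)[:2] for p in bp]);print('flap',bp.tolist(),P.round(4).tolist(),P.mean(0))
    M=cv2.moments(c);print('cent',plane(f,(M['m10']/M['m00'],M['m01']/M['m00']),.188))
y=plane(a,(306,179),.09);print('yel in side',proj(b,y))
cr=np.hstack([cv2.resize(a['image'][130:260,245:405],None,fx=2.4,fy=2.4,interpolation=2),cv2.resize(b['image'][185:315,220:380],None,fx=2.4,fy=2.4,interpolation=2)]);cv2.imwrite('pics/c1.png',cr)
s=[cv2.resize(b['image'][85:205,165:275],None,fx=4,fy=4,interpolation=2)][0];cv2.imwrite('pics/c2.png',s)
```

```text
yel [304.6 178.5  10.7] [ 0.586  -0.1156  0.09  ]
grn [382.  237.5  10.6] [ 0.4582 -0.2874  0.09  ]
blue [263.5 183.6  10.9] [ 0.5726 -0.0238  0.09  ]
blue [275.  150.5  12.5] [ 0.6483 -0.0485  0.09  ]
pur [317.5 216.5  12. ] [ 0.5017 -0.1447  0.09  ]
flap [[157, 184], [124, 190], [128, 220], [161, 215]] [[0.5559, 0.191], [0.5426, 0.256], [0.4833, 0.2449], [0.4944, 0.1803]] [0.51905666 0.21804958]
cent [0.51971558 0.21777422 0.188     ]
flap [[223, 108], [203, 115], [212, 129], [233, 122]] [[0.5467, 0.2576], [0.4879, 0.2447], [0.4977, 0.1825], [0.5574, 0.1933]] [0.52241101 0.2195022 ]
cent [0.52240159 0.21890046 0.188     ]
yel in side [279.79621606 232.73809981]
```

View pics/c1.png

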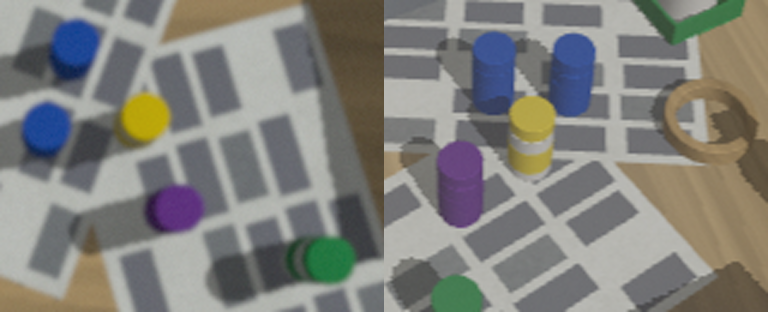

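View pics/c2.png

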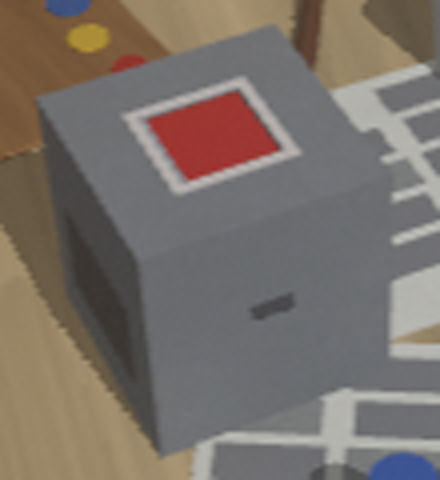

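Crop 1 confirms the yellow pot: white body, yellow band and lid at (145,118), with blue neighbours at (75,45) and (47,128) and purple at (175,208). Crop 2 shows the red flap shut in its white border at (213,135). I'll grip high, with the fingers along about 148° between the neighbours.

Emit:
apply_moves:
  commands:
    - [[-1,0.09,-0.16,0.05,-0.025],[-1,0.09,-0.16,0.05,-0.025],[-1,0.09,-0.16,0.05,-0.025],[-1,0.09,-0.16,0,-0.025],[-1,0.09,-0.16,0,-0.025],[-1,0.09,-0.16,0,-0.025],[-1,0.09,-0.16,0,-0.025],[-1,0.09,-0.16,0,-0.025],[-1,0.09,-0.16,0,-0.025],[-1,0.09,-0.16,0,-0.025],[-1,0.09,-0.16,0,-0.025],[-1,0.09,-0.16,0,-0.025]]
  force: 15

```text
t: 1.4
eef_pos: [0.3668, 0.2725, 0.2787]
ee_rot: [-3.141, 0.0, -1.17]
force: [0.9, 0.2, -0.0]
width: 0.0872
gripper_force: 0.0
```

Emit:
apply_moves:
  commands:
    - [[-1,0.09,-0.16,0,-0.025],[-1,0.09,-0.16,0,-0.025],[-1,0.09,-0.16,0,-0.025],[-1,0.09,-0.16,0,-0.025],[-1,0.09,-0.16,0,-0.025],[-1,0.09,-0.16,0,-0.025],[-1,0.09,-0.16,0,-0.025],[-1,0.09,-0.16,0,-0.025],[-1,0.09,-0.16,0,-0.025],[-1,0.09,-0.16,0,-0.025],[-1,0.09,-0.16,0,-0.025],[-1,0,0,0,0]]

```text
t: 2.6
eef_pos: [0.5656, -0.0811, 0.2776]
ee_rot: [3.141, -0.001, -2.037]
force: [-0.0, 0.3, -0.1]
width: 0.0876
gripper_force: 0.0
```

Emit:
apply_moves:
  commands:
    - [[-1,0.05,-0.09,0,-0.013],[-1,0.057,-0.082,0,-0.013],[-1,0,0,-0.2,0],[-1,0,0,-0.2,0],[-1,0,0,-0.2,0],[-1,0,0,-0.1,0],[-1,0,0,0,0],[-1,0,0,0,0]]

```text
t: 3.4
eef_pos: [0.5862, -0.1122, 0.1391]
ee_rot: [-3.141, -0.0, -2.112]
force: [-0.1, 0.0, -0.3]
width: 0.0874
gripper_force: 0.0
```

Run:
```python
from h import *
a=grab('top');b=grab('side')
cr=np.hstack([cv2.resize(f['image'][y:y+150,x:x+160],None,fx=2.4,fy=2.4,interpolation=2) for f,x,y in((a,225,110),(b,200,160))]);cv2.imwrite('pics/c3.png',cr)
```

```text
(no output)
```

View pics/c3.png

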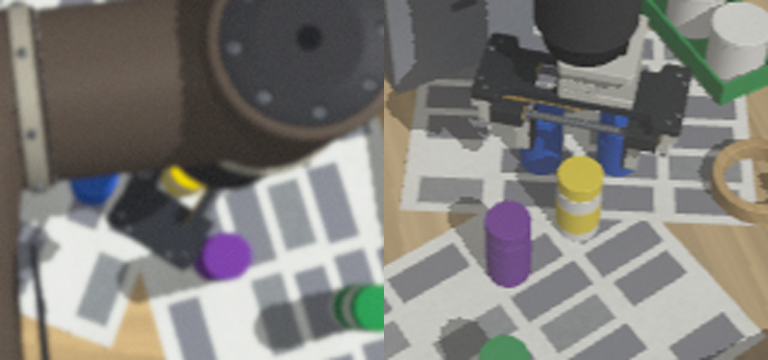

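The crop shows the open gripper above the yellow pot (side half, pot at (580,190)), with the purple (508,240) and blue pots clear of the fingers' line.

Emit:
apply_moves:
  commands:
    - [[-1,0,-0.015,-0.1,0],[-1,0,0,-0.1,0],[-1,0,0,-0.105,0],[-1,0,0,0,0],[-1,0,0,0,0]]

```text
t: 4.0
eef_pos: [0.5867, -0.1154, 0.079]
ee_rot: [-3.14, 0.001, -2.112]
force: [-0.4, 0.1, 0.3]
width: 0.0874
gripper_force: 0.0
```

Emit:
apply_moves:
  commands:
    - [[1,0,0,0,0],[1,0,0,0,0],[1,0,0,0,0],[1,0,0,0,0],[1,0,0,0,0],[1,0,0,0,0],[1,0,0,0,0],[1,0,0,0,0]]
  force: 15

```text
t: 4.8
eef_pos: [0.5863, -0.1155, 0.0778]
ee_rot: [-3.141, 0.0, -2.113]
force: [0.7, -1.1, 1.4]
width: 0.0459
gripper_force: 14.9
```

Emit:
apply_moves:
  commands:
    - [[1,0,0,0.1,0],[1,0,0,0.15,0],[1,0,0,0.2,0],[1,0,0,0.2,0],[1,0,0,0.2,0],[1,0,0,0.15,0],[1,0,0,0.1,0],[1,0,0,0,0]]

```text
t: 5.6
eef_pos: [0.5866, -0.1154, 0.3004]
ee_rot: [-3.138, 0.002, -2.113]
force: [0.9, -0.6, -1.9]
width: 0.046
gripper_force: 14.9
```

Emit:
apply_moves:
  commands:
    - [[1,-0.015,0.08,0,0],[1,-0.03,0.15,0,0],[1,-0.035,0.18,0,0],[1,-0.035,0.18,0,0],[1,-0.035,0.18,0,0],[1,-0.035,0.18,0,0],[1,-0.035,0.18,0,0],[1,-0.035,0.18,0,0],[1,-0.035,0.18,0,0],[1,-0.03,0.12,0,0],[1,-0.01,0.06,0,0],[1,0,0,0,0]]

```text
t: 6.8
eef_pos: [0.5187, 0.2199, 0.2959]
ee_rot: [3.14, -0.002, -2.111]
force: [0.1, -0.1, -1.1]
width: 0.0464
gripper_force: 14.9
```

Run:
```python
from h import *
a=grab('top');b=grab('side');s=arm.get_state();print(s['eef_pos'],s['width'],s['gripper_force'],s['force'])
e=s['eef_pos'];f0=np.array([e[0],e[1],e[2]-.078]);print('foot exp side',proj(b,f0),proj(b,f0+[0,0,.09]),'top',proj(a,f0+[0,0,.09]))
cv2.imwrite('pics/c4.png',cv2.resize(b['image'][20:200,130:310],None,fx=3.2,fy=3.2,interpolation=2))
```

```text
[0.51931141 0.21838871 0.2964895 ] 0.04600707240778068 14.861832708120346 [-0.07977195 -0.38746548 -2.35694337]
foot exp side [216.04049434 109.83731274] [213.86635155  81.22788479] top [123.92939111 196.81607362]
```

View pics/c4.png

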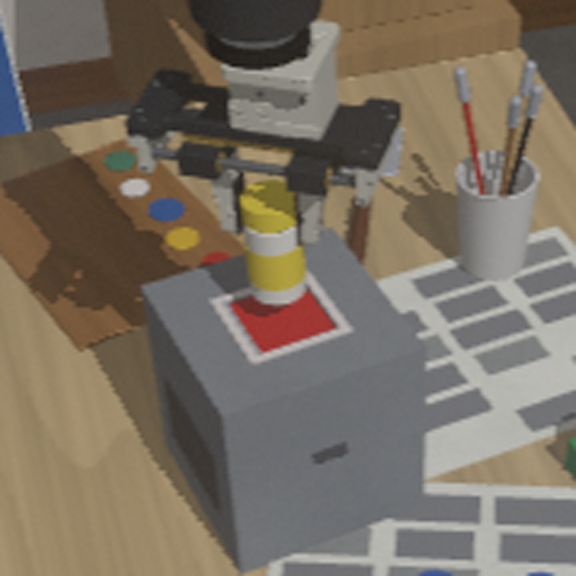

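The crop shows the pot upright in the fingers, its foot at (280,295), above the shut flap centred near (283,318). One quick centring check before lowering.

Run:
```python
from h import *
b=grab('side');im=b['image'];H=cv2.cvtColor(im,cv2.COLOR_BGR2HSV)
m=cv2.inRange(H,(20,110,70),(35,255,255));k=np.zeros_like(m);k[95:113,203:230]=m[95:113,203:230]
rows=[(v,np.flatnonzero(k[v]).min(),np.flatnonzero(k[v]).max()+1) for v in range(96,109) if k[v].any()]
print(rows)
e=arm.get_state()['eef_pos']
for z in(.23,.245): 
    p=proj(b,[e[0],e[1],z]);q=proj(b,[e[0]+.01,e[1],z]);print(p,(q-p)/10,'flapcentre there',proj(b,[.5224,.2189,z]))
```

```text
[(97, np.int64(206), np.int64(225)), (98, np.int64(207), np.int64(225)), (99, np.int64(207), np.int64(225)), (100, np.int64(207), np.int64(225)), (101, np.int64(207), np.int64(225)), (102, np.int64(208), np.int64(225)), (103, np.int64(208), np.int64(225)), (104, np.int64(208), np.int64(225)), (105, np.int64(208), np.int64(225)), (106, np.int64(208), np.int64(225)), (107, np.int64(208), np.int64(224)), (108, np.int64(209), np.int64(224))]
[215.89848074 106.42330069] [ 0.37342698 -0.07149716] flapcentre there [216.88217629 106.00904028]
[215.54858428 101.80513037] [ 0.3768342 -0.0714419] flapcentre there [216.54143364 101.39126612]
```

The pot is centred within about 2 mm. Lowering through the flap with the grip held; fingertips will stop 9 mm above the top face.

Emit:
apply_moves:
  commands:
    - [[1,0.005,0,-0.06,0],[1,0,0,-0.06,0],[1,0,0,-0.06,0],[1,0,0,-0.05,0],[1,0,0,-0.05,0],[1,0,0,-0.05,0],[1,0,0,-0.05,0],[1,0,0,0,0],[1,0,0,0,0],[1,0,0,0,0]]

```text
t: 7.95
eef_pos: [0.5212, 0.2188, 0.2221]
ee_rot: [-3.141, 0.001, -2.113]
force: [0.9, -0.7, -0.8]
width: 0.0459
gripper_force: 14.9
```

Run:
```python
from h import *
b=grab('side');s=arm.get_state();print(s['eef_pos'],s['width'],s['gripper_force'],s['force'])
cv2.imwrite('pics/c5.png',cv2.resize(b['image'][20:200,130:310],None,fx=3.2,fy=3.2,interpolation=2))
```

```text
[0.52117501 0.21879783 0.22214538] 0.04569500654765739 14.879348427057266 [ 0.29832218 -0.39352438 -1.99524006]
```

View pics/c5.png

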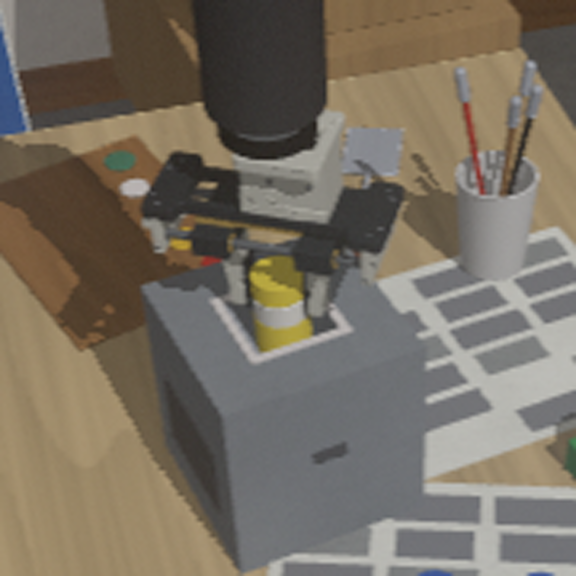

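The crop shows the flap pushed open and the pot in mid-mouth (280,310), free of the edges, with the fingertips above the top face. Releasing.

Emit:
apply_moves:
  commands:
    - [[-1,0,0,0,0],[-1,0,0,0,0],[-1,0,0,0,0],[-1,0,0,0,0],[-1,0,0,0,0],[-1,0,0,0,0],[-1,0,0,0.1,0],[-1,0,0,0.2,0],[-1,0,0,0.2,0],[-1,0,0,0.1,0],[-1,0,0,0,0],[-1,0,0,0,0]]

```text
t: 9.2
eef_pos: [0.5207, 0.2187, 0.3415]
ee_rot: [3.141, 0.001, -2.113]
force: [0.3, 0.3, -1.6]
width: 0.0878
gripper_force: 0.0
```

Run:
```python
from h import *
b=grab('side','side9');s=arm.get_state();print(s['eef_pos'],s['width'],s['force'],s['t'])
```

```text
[0.52047119 0.21841877 0.3407259 ] 0.08748210236672178 [-0.05429249  0.26842251 -0.6102273 ] 9.25
```

View pics/side9.png

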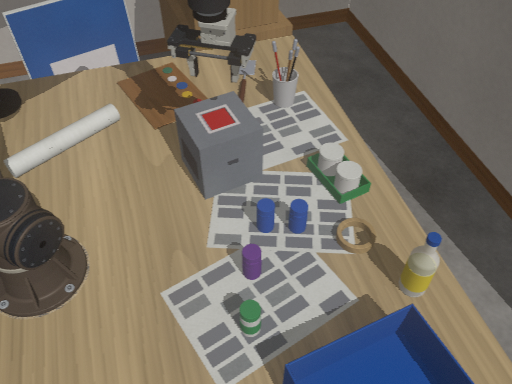

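The picture shows the flap shut at (218,119) and the yellow pot gone. The green pot at (251,318) and the others stand where they were, and the gripper is empty and clear.

```bash
python3 -c "
from station import arm
print(arm.job_done())"
```

```text
the job is handed in; nothing more can be done
None
```

The yellow pot was pushed through the flap while still gripped, then released into the waste box; the last picture shows the flap shut and the green pot still in its place, and the job is handed in.

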